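# Set and lock the chopping-board clamp

## Task

Lock the chopping board down with the clamp on the worktop. The thumb nut was left much too tight, so first, with the red cam lever open, unscrew the nut until the lever only begins to bite half way through its throw; then flip the lever fully down, so that the foot holds the board with about 75 N. Never force the lever shut on a nut that is too tight, never turn the nut with the lever shut, and leave the board and the things around it where they are.

Things in the scene. Friction and masses are not known exactly. Their poses are not given: they have to be found in the camera images.
- clamp: Hold-down clamp screwed to the worktop: dark base plate 100 x 80 x 8 mm, grey housing 44 x 50 mm, 46 mm high. Origin on the worktop (z = 0) under the axis of its vertical column; z up, +x from the column towards the cam lever, -x towards the arm and foot that reach over the board. It pulls column, arm, nut and foot straight down as the lever shuts.
- column_top (a point): Top end of the vertical steel column (13 mm thick), on its axis, 134 mm above the worktop with the lever open. With the lever at angle a it has drawn column, arm, nut and foot down by 34 mm x (cos(1.1 - a) - cos(1.1)): 13.6 mm at half throw (0.55 rad), 18.6 mm shut.
- strap_end (a point): Top of the arm's end, above the foot, at clamp x = -92 mm. Steel arm 26 mm wide; its flat top is 81 mm above the worktop with lever open and nut at 0. Under its end a sprung rubber foot 31 mm across (15 N/mm in all, no preload; stem rises at most 35 mm above the arm). Its depth in the arm is unknown: the open gap to the board starts at 4 to 11 mm, so the nut reading does not tell the force.
- lever_pivot (a point): Pivot of the cam lever, fixed on the clamp at x = +45 mm, y = 0, 36 mm above the worktop; axis = the clamp's y. Force on the board when shut = 15 N/mm x (18.6 mm - travel at which the foot met the board), so a bite at half throw gives 75 N.
- lever_tip (a point): Point on the upper (column-facing) side of the lever's red plastic grip, 100 mm from the pivot along the lever, 6 mm off its mid-line. Press here to shut the lever. The grip is 26 mm wide, 12 mm thick and spans 68 to 118 mm from the pivot; the bare lever below it is 14 mm wide and 10 mm thick.
- lever (a joint): Cam lever, rad: 0 open (it leans away from the column, 1.1 rad = 63 degrees above level), 1.1 shut (level, at its stop). It swings outward and down. Torque to push it = 0.15 N m friction + foot force x travel per rad; part way, a loaded foot pushes it back up; shut, it holds by itself.
- nut_top (a point): Centre of the top face of the round black knurled thumb nut, 40 mm diameter, 32 mm tall, standing on the arm round the column; 113 mm above the worktop with lever open and nut at 0. The column sticks out above it. Grip it from above, at any yaw, fingertips 2 mm or more above the arm.
- nut (a joint): Turning of the thumb nut, rad, from an arbitrary mark (starts near 0). Clockwise from above counts up and lowers nut, arm and foot by 16 mm a turn (2.55 mm per rad); anticlockwise counts down and raises them. Range -5 to 1.5; friction 0.3 N m; it stays where it is left.
- board: Wooden chopping board 240 x 340 x 20 mm, loose, lying flat on the worktop with its edge about 20 mm under the foot. Origin at the centre of its underside.
- garlic: Garlic bulb, 56 mm, lying on the board; leave alone.
- salt_shaker: Salt shaker 44 mm wide, 90 mm tall, bystander. Origin at its underside.
- mug: White and green mug, 86 mm wide, 90 mm tall, bystander. Origin at its underside.
- mustard_jar: Jar with black lid, 65 mm wide, 94 mm tall, bystander. Origin at its underside.
- tuna_tin: Flat tin, 86 mm wide, 40 mm tall, bystander. Origin at its underside.
- spice_red: Spice jar with red cap, 45 mm wide, 106 mm tall, bystander. Origin at its underside.

How it is judged:
By the outcome, as a careful person would: the job done as asked, in the order asked, and still so for the second after the job is handed in, with the robot touching nothing.
It also fails if it takes over 64 s, if anything falls off the work surface, if the arm or the gripper's body presses on something with over 40 N, if the wrist force passes 120 N, or if a joint passes its speed limit or range.

## Robot

A 6-joint arm with a two-finger parallel gripper is mounted at the origin on a cart in front of the work surface, level with it; the furniture and walls round the work are solid. World frame = base frame: x ahead of the robot, y to its left, z up, the work surface at z = 0. Lengths are in mm, angles in rad, forces in N, time in s.
With the tool pointing down it reaches from about 350 to 850 mm from the base axis. Payload 8.1 kg.
Tool frame: the origin (TCP) lies at the very end of the fingers, on their centre line; the grasp point (between the pads) lies 19 mm behind it (env.grasp_offset is the distance from the TCP to the grasp point, in mm); z points along the fingers, y is the line along which they close (so a half turn about z gives the same grasp; the last joint's range is limited). The gripper opens to 85 mm and grips with 20 to 120 N. Pads are 22 mm wide; open, the fingers measure 114 mm over their backs; the gripper's body (76 mm by 85 mm) begins 54 mm behind the grasp point. The pads swing forward as they close: fully open they stand 13 mm farther back than shut.
Start: joints at [-1.342, 0.13, 1.488, -0, 1.523, -0.085], TCP at [185.225, -570.699, 231.292] pointing down, gripper open.
Joint ranges: [-2.96, 2.96], [-0.89, 2.26], [0.02, 2.5], [-1.34, 4.48], [0, 2.73], [-2.66, 2.66]. Speed limits (rad/s): [2.39, 2.39, 2.79, 3.14, 3.14, 3.14].

## Interface

Orientations are given as a 3x3 rotation matrix whose columns are the frame's x, y, z axes.
In Python, from bench import env gives the robot as it stands.
- The arm moves only by the tool step_arm, never from a script. Its argument "moves" is a list of rows, each an object with "slide": the shift along the tool's x, y, z in mm, a list of three; "twist": the turn about the tool's z in rad. A call has 1 to 12 rows; each row is the pose to reach, as a shift and turn from the pose commanded when the call began, along the tool's axes at that moment; what a row does not reach only later rows make up. A row lasts 1/8 s, in which the tool goes at most 62.5 mm and 10.7 degrees, less where a joint would pass 70% of its speed; a pose out of reach is approached as far as the arm can. A call with a gripper value outside its range is refused whole. "jaw" is the gripper's target within -1 to 1 (shut at 1, half-way at 0, fully open at -1), set as the call begins (left out, the last holds). The fingers move at their own pace and stop on an object; "grip_force" is the grip in N (left out, the last holds). Time passes only in rows, so rows that repeat a pose let the fingers close. It gives the time, the measured TCP pose, the force, the opening and the grip force at its end, in the units of the state.
- env.state(): the state, without advancing time (a new reading comes with each control period).
- env.get_image(name): name is "side" or "top" or "wrist"; returns a dict with "pixels" (400x640x3 uint8, red, green, blue), "vfov" (degrees; the focal length in pixels is half the picture's height over the tangent of half this angle, whatever the lens; pixels are square), "cx", "cy" (the principal point, pixels), "rvec" (rotation vector, rad) and "tvec" (3), from world to camera coordinates, as OpenCV has them. Camera axes: x right, y down, z forward; pixel columns grow to the right and rows downward; lengths in mm; the calibration is good to about 2 mm. A picture is of the moment at which its call begins. There is no depth.
- env.hand_in(): hands the job in; it is judged then, once.
The state is a dict: "time_s": time; "q": joint angles; "dq": joint speeds; "joint_torque": joint torques, N m; "position": TCP position; "orientation": TCP orientation; "ft_force": force on the tool from outside, world axes, zero at the start; "moment": the same for the moment, N m; "finger_gap": finger opening in mm; "grip_force": force on a finger pad.
Only numpy, scipy, OpenCV 4.12 (cv2) and the standard library are available. Lean on these libraries where they do the work, as an engineer would, in place of code of your own. Each camera call takes 0.05 s, during which the arm holds its last target. There are 200 camera calls.

## Working session

There is one attempt and no reset: what is moved stays moved. The work goes in short steps, Python scripts to look and compute and a tool call to move; the robot and the scene stay as the last step left them, time stands still between calls to the robot, and variables do not carry over. Pictures are saved under pics/ and viewed, at most 10 in all, crops included, and the job is handed in when it is done.

Besides the shell and the picture viewer there is one more tool, called after "Request:" as name(argument=value, ...) on one line, values as JSON. step_arm: Moves the arm, as the interface text tells. Its arguments: {"type":"object","properties":{"moves":{"type":"array"},"jaw":{"type":"number"},"grip_force":{"type":"number"}},"required":["moves"]}

```bash
mkdir -p pics; cat > h.py <<'E'
import numpy as np, cv2
from bench import env
def cam(n):
    d=env.get_image(n); im=d["pixels"]; f=200/np.tan(np.radians(d["vfov"])/2)
    R=cv2.Rodrigues(np.array(d["rvec"],float))[0]; t=np.array(d["tvec"],float).ravel()
    return dict(im=im,f=f,cx=d["cx"],cy=d["cy"],R=R,t=t)
def save(c,name): cv2.imwrite("pics/"+name,c["im"][:,:,::-1] if True else 0)
def ray(c,u,v):
    d=c["R"].T@np.array([(u-c["cx"])/c["f"],(v-c["cy"])/c["f"],1]); return -c["R"].T@c["t"],d
def onz(c,u,v,z):
    o,d=ray(c,u,v); return o+d*(z-o[2])/d[2]
def proj(c,p):
    q=c["R"]@np.array(p,float)+c["t"]; return q[:2]/q[2]*c["f"]+[c["cx"],c["cy"]]
E
python3 - <<'E'
from h import *
import pickle
for n in("top","side"):
    c=cam(n);save(c,n+"0.png");pickle.dump(c,open(n+"0.pkl","wb"));print(n,-c["R"].T@c["t"],c["f"])
s=env.state();print(s["position"],np.round(s["orientation"],3))
E
```

```text
top [-379.76181697 -453.27076943 1538.5791051 ] 492.30847278360494
side [ 357.1430545  1107.069081    839.09311078] 452.44319912652344
[ 185.13481639 -570.17404422  230.32582041] [[ 0.951  0.309 -0.   ]
 [ 0.309 -0.951  0.002]
 [ 0.    -0.002 -1.   ]]
```

View pics/top0.png

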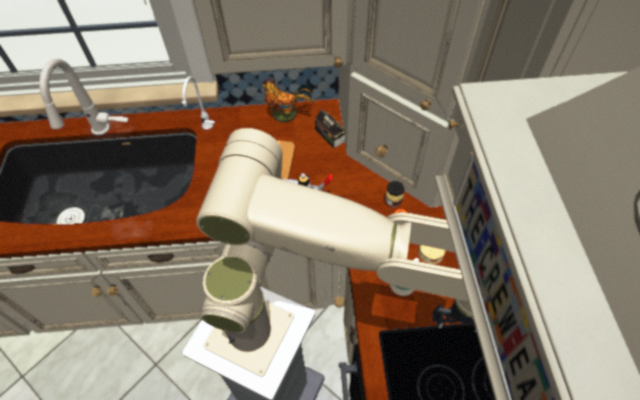

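View pics/side0.png

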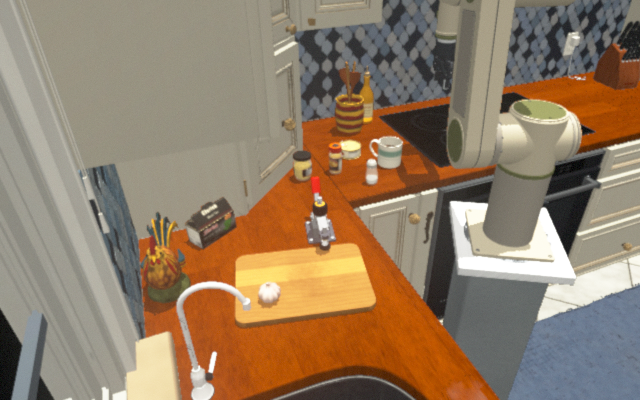

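The side view shows the clamp at about (320,225), its red lever at (316,185) pointing away from the camera, and the board in front of it. In the top view the clamp is partly hidden, near (315,183). I'll enlarge both.

```bash
python3 - <<'E'
from h import *
import pickle
a=pickle.load(open("side0.pkl","rb"));b=pickle.load(open("top0.pkl","rb"))
A=cv2.resize(a["im"][165:265,280:360],None,fx=5,fy=5,interpolation=cv2.INTER_CUBIC)
B=cv2.resize(b["im"][145:245,280:360],None,fx=5,fy=5,interpolation=cv2.INTER_CUBIC)
cv2.imwrite("pics/crop0.png",np.hstack([A,B])[:,:,::-1])
E
```

```text
(no output)
```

View pics/crop0.png

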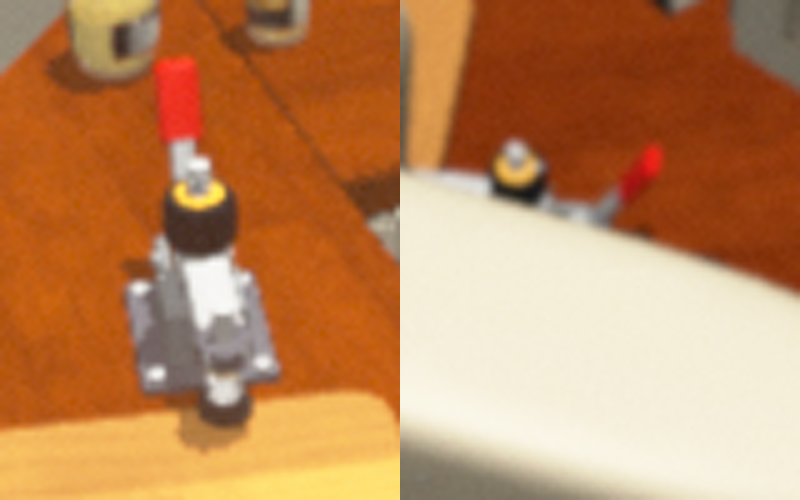

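Left is the side crop: column top at about (320,197.5), yellow ring on the nut at (320.4,203.5), red lever end at (315.6,178), and the arm end with foot stem at about (325,233). Right is the top crop: column top at (303.4,174.5), red end at (331,176).

```bash
python3 - <<'E'
from h import *
import pickle
a=pickle.load(open("side0.pkl","rb"));b=pickle.load(open("top0.pkl","rb"))
print("col side",onz(a,320,197.5,134),"top",onz(b,303.4,174.3,134))
print("nut",onz(a,320.4,203.5,113), onz(b,303.8,178.5,113))
z=36+118*np.sin(1.1);print("leverend",z,onz(a,315.6,178,z),onz(b,331,175.5,z))
print("strapend",onz(a,325,233,81))
for P in[(306,223),(331.5,222),(335,240),(309,242.5)]: print("plate",onz(a,*P,8))
for n,u,v in [("salt",371,183),("mug",389,164),("must",303,178),("spice",335,172),("tin",350,157),("garlic",269,300)]: print(n,onz(a,u,v,0))
E
```

```text
col side [537.67828486  74.56564952 134.        ] top [545.62477572  68.32902876 134.        ]
nut [537.09857398  73.57321483 113.        ] [543.03711691  66.45975364 113.        ]
leverend 141.16246848724938 [565.21188066 -15.08686775 141.16246849] [576.50111373 -25.9004356  141.16246849]
strapend [510.64886943 163.80831388  81.        ]
plate [589.95027131  32.58472464   8.        ]
plate [513.90627244  17.278123     8.        ]
plate [491.96795255 101.10907898   8.        ]
plate [564.31114199 122.27417179   8.        ]
salt [ 410.33151756 -234.32730547    0.        ]
mug [ 352.86885526 -376.08819007    0.        ]
must [ 651.71585087 -236.21735893    0.        ]
spice [ 544.50526594 -292.28031915    0.        ]
tin [ 502.42139675 -411.03953124    0.        ]
garlic [624.83728872 345.67267973   0.        ]
```

Request:
step_arm(moves=[{"slide":[537,-500,0],"twist":0},{"slide":[537,-500,0],"twist":0},{"slide":[537,-500,0],"twist":0},{"slide":[537,-500,0],"twist":0},{"slide":[537,-500,0],"twist":0},{"slide":[537,-500,0],"twist":0},{"slide":[537,-500,0],"twist":0},{"slide":[537,-500,0],"twist":0},{"slide":[537,-500,0],"twist":0},{"slide":[537,-500,0],"twist":0},{"slide":[537,-500,0],"twist":0},{"slide":[537,-500,0],"twist":0}], jaw=-0.4, grip_force=60)

```text
time_s: 1.6
position: [542.1, 73.2, 230.8]
orientation: [[0.951, 0.31, -0.001], [0.31, -0.951, 0.0], [-0.0, -0.0, -1.0]]
ft_force: [1.1, -1.0, -1.1]
finger_gap: 59.6
grip_force: 0.0
```

```bash
python3 - <<'E'
from h import *
import pickle
ims=[]
for n in("wrist","top","side"):
    c=cam(n);pickle.dump(c,open(n+"1.pkl","wb"))
    if n=="wrist":print(-c["R"].T@c["t"],c["R"],c["f"]);
    ims.append(c["im"])
B=cv2.resize(ims[1][140:220,270:360],(400,356),interpolation=cv2.INTER_CUBIC)
C=cv2.resize(ims[2][165:265,270:370],(400,400),interpolation=cv2.INTER_CUBIC)[:356]
W=cv2.resize(ims[0],(384,240))
cv2.imwrite("pics/a1.png",np.vstack([np.hstack([B,C]),np.hstack([W,np.zeros((240,416,3),np.uint8)])])[:,:,::-1])
s=env.state();print(s["time_s"],s["position"],np.round(s["orientation"],3),s["q"],s["finger_gap"],s["ft_force"])
E
```

```text
[606.58127361  94.85526619 373.84562375] [[ 3.10170136e-01 -9.50680970e-01 -4.25192217e-04]
 [-9.17143114e-01 -2.99345729e-01  2.63136167e-01]
 [-2.50285826e-01 -8.12270185e-02 -9.64758611e-01]] 310.3442263917377
1.75 [541.66006941  72.6211888  230.32850167] [[ 0.95   0.312 -0.002]
 [ 0.312 -0.95   0.   ]
 [-0.002 -0.001 -1.   ]] [ 3.93478133e-02 -1.20059983e-02  1.63801525e+00  1.57402059e-04
  1.51730612e+00  1.29286991e+00] 59.60081983762307 [-0.13761356 -1.09946686 -0.97365022]
```

View pics/a1.png

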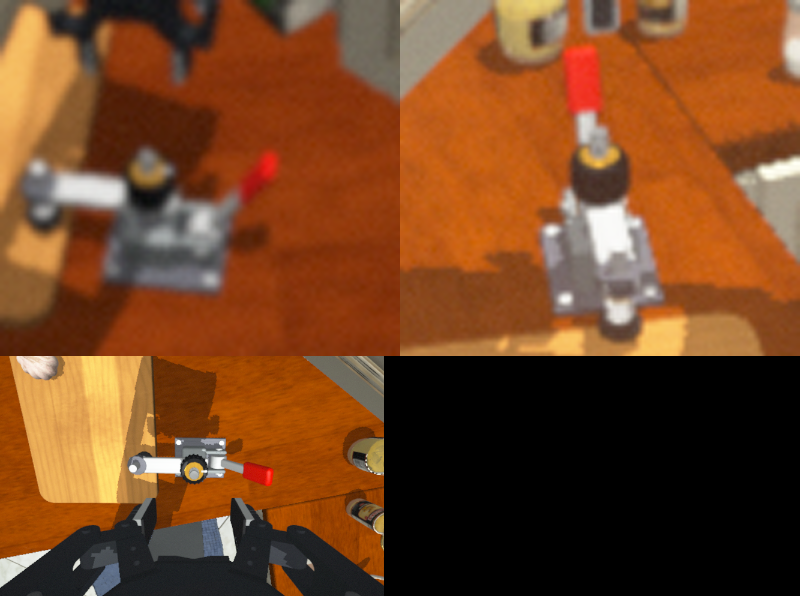

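The top-camera crop now shows the whole clamp, with the stem top at the strap end at (38,165) and the foot below it at (42,215). The wrist view shows the column top at about (195,473), with the lever pointing right. I'll enlarge the wrist and top views to measure.

```bash
python3 - <<'E'
import pickle,cv2,numpy as np
from h import *
w=pickle.load(open("wrist1.pkl","rb"));t=pickle.load(open("top1.pkl","rb"))
A=cv2.resize(w["im"][110:220,205:465],(780,330),interpolation=cv2.INTER_CUBIC)
B=cv2.resize(t["im"][168:203,270:330],(446,260),interpolation=cv2.INTER_CUBIC)
C=np.zeros((260,780,3),np.uint8);C[:,:446]=B
s=pickle.load(open("side1.pkl","rb"))
C[:,460:720]=cv2.resize(s["im"][220:254,308:342],(260,260),interpolation=cv2.INTER_CUBIC)
cv2.imwrite("pics/w1.png",np.vstack([A,C])[:,:,::-1])
E
```

```text
(no output)
```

View pics/w1.png

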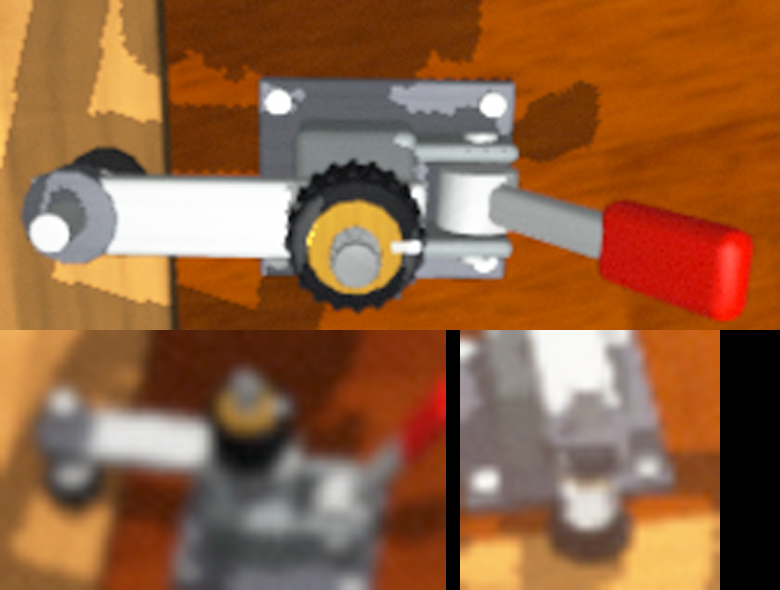

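In the wrist crop (3x) the nut's ring centre is at (356,248), the column top at (355,265), the strap-end disc at (70,217) and the red end at (735,270). In the top crop the foot's bottom rim is near (74,176), and in the side crop near (590,560).

```bash
python3 - <<'E'
import pickle
from h import *
w=pickle.load(open("wrist1.pkl","rb"));t=pickle.load(open("top1.pkl","rb"));s=pickle.load(open("side1.pkl","rb"))
W=lambda x,y:(205+x/3,110+y/3)
print("nut",onz(w,*W(356,248),113),"col",onz(w,*W(355,262),134),"strap",onz(w,*W(70,217),82),"lev",onz(w,*W(735,270),141))
n=onz(w,*W(356,248),113)[:2]; st=onz(w,*W(70,217),82)[:2]
print("dir",np.arctan2(*(n-st)[::-1]),np.linalg.norm(n-st))
th=np.linspace(0,6.28,90)
for z in(20,24,27,31,35):
  P=np.array([[st[0]+15.5*np.cos(a),st[1]+15.5*np.sin(a),z] for a in th])
  qt=np.array([proj(t,p) for p in P]);qs=np.array([proj(s,p) for p in P])
  print(z,"topcrop maxv",(qt[:,1].max()-168)*7.43,"u",((qt[:,0].min()-270)*7.43,(qt[:,0].max()-270)*7.43),"sidecrop maxv",(qs[:,1].max()-220)*7.65+330,"u",(qs[:,0].mean()-308)*7.65+460)
p=proj(t,[st[0],st[1],81]);print("strap top",(p-[270,168])*7.43); p=proj(s,[st[0],st[1],81]);print("side",(p-[308,220])*7.65+[460,330])
p=proj(t,[n[0],n[1],113]);print("nut top",(p-[270,168])*7.43);p=proj(s,[n[0],n[1],113]);print("nut side",p)
for h in (90,95,100,105,110,115):print(h,(proj(w,[st[0],st[1],h])-[205,110])*3)
E
```

```text
nut [542.35380435  72.54909759 113.        ] col [543.76716745  73.39462519 134.        ] strap [516.00399083 160.38969036  82.        ] lev [574.21122719 -20.59397621 141.        ]
dir -1.2793642259644216 91.70759189330344
20 topcrop maxv 189.49961065824075 u (np.float64(39.30605196541801), np.float64(100.22152675103139)) sidecrop maxv 583.2004737735657 u 578.5528638989529
24 topcrop maxv 184.98674502270808 u (np.float64(38.600105361123724), np.float64(99.62272205049806)) sidecrop maxv 574.678762011553 u 578.3908874769138
27 topcrop maxv 181.59163163777046 u (np.float64(38.06901630924965), np.float64(99.1722370900747)) sidecrop maxv 568.2674815583686 u 578.2690289751516
31 topcrop maxv 177.05079367599714 u (np.float64(37.35871492082561), np.float64(98.56973964390083)) sidecrop maxv 559.6923141236374 u 578.1060469472811
35 topcrop maxv 172.493854604754 u (np.float64(36.645906968673685), np.float64(97.96511670037422)) sidecrop maxv 551.0863744576664 u 577.9424860771107
strap top [59.56785132 93.54361988]
side [576.47958099 422.1769241 ]
nut top [239.25764437  74.88636367]
nut side [318.61941343 203.15500164]
90 [ 62.53637021 222.62934207]
95 [ 57.66730033 226.30177233]
100 [ 52.63138225 230.1000456 ]
105 [ 47.4198904  234.03074301]
110 [ 42.02348    238.10091275]
115 [ 36.43213112 242.31811221]
```

Request:
step_arm(moves=[{"slide":[1,0,60],"twist":0},{"slide":[1,0,110],"twist":0},{"slide":[1,0,135],"twist":0},{"slide":[1,0,144],"twist":0},{"slide":[1,0,144],"twist":0}])

```text
time_s: 2.38
position: [542.5, 70.3, 87.5]
orientation: [[0.951, 0.308, -0.0], [0.308, -0.951, -0.0], [-0.0, 0.0, -1.0]]
ft_force: [-0.3, 0.4, -0.7]
finger_gap: 59.8
grip_force: 0.0
```

Request:
step_arm(moves=[{"slide":[0,0,0],"twist":0},{"slide":[0,0,0],"twist":0},{"slide":[0,0,0],"twist":0},{"slide":[0,0,0],"twist":0}], jaw=1, grip_force=60)

```text
time_s: 2.88
position: [543.3, 72.4, 89.2]
orientation: [[0.951, 0.309, 0.002], [0.309, -0.951, 0.002], [0.002, -0.001, -1.0]]
ft_force: [-3.6, 6.9, 2.6]
finger_gap: 38.2
grip_force: 60.3
```

Request:
step_arm(moves=[{"slide":[0,0,-0.4],"twist":-0.18},{"slide":[0,0,-0.9],"twist":-0.36},{"slide":[0,0,-1.4],"twist":-0.54},{"slide":[0,0,-1.8],"twist":-0.72},{"slide":[0,0,-2.3],"twist":-0.9},{"slide":[0,0,-2.8],"twist":-1.08},{"slide":[0,0,-3.2],"twist":-1.26},{"slide":[0,0,-3.7],"twist":-1.44},{"slide":[0,0,-4.1],"twist":-1.62},{"slide":[0,0,-4.6],"twist":-1.8},{"slide":[0,0,-5.1],"twist":-2.0},{"slide":[0,0,-5.1],"twist":-2.0}])

```text
time_s: 4.38
position: [540.7, 73.3, 93.2]
orientation: [[-0.68, 0.734, -0.004], [0.734, 0.68, 0.003], [0.005, -0.0, -1.0]]
ft_force: [-13.0, 9.7, 5.0]
finger_gap: 38.4
grip_force: 60.6
```

```bash
python3 - <<'E'
from h import *
c=cam("wrist")
s=env.state();print(s["time_s"],s["position"],np.round(s["orientation"],3),np.round(s["q"],3),s["finger_gap"],s["ft_force"],s["moment"])
E
```

```text
4.425 [540.76668035  73.30067478  93.22516994] [[-0.679  0.734 -0.004]
 [ 0.734  0.679  0.003]
 [ 0.005 -0.    -1.   ]] [ 0.038  0.098  1.782  0.004  1.264 -0.709] 38.22460743728494 [-12.25284349   9.66852006   6.67143328] [1.79865122 1.88922124 0.24379246]
```

Request:
step_arm(moves=[{"slide":[0,0,0],"twist":0},{"slide":[0,0,0],"twist":0},{"slide":[0,0,0],"twist":0}], jaw=-0.4)

```text
time_s: 4.8
position: [543.3, 70.8, 93.2]
orientation: [[-0.676, 0.737, 0.002], [0.737, 0.676, -0.0], [-0.001, 0.001, -1.0]]
ft_force: [-0.7, 0.2, -0.1]
finger_gap: 59.8
grip_force: 0.0
```

Request:
step_arm(moves=[{"slide":[0,0,-50],"twist":0},{"slide":[0,0,-90],"twist":0.15},{"slide":[0,0,-120],"twist":0.3},{"slide":[0,0,-120],"twist":0.45},{"slide":[0,0,-120],"twist":0.45},{"slide":[0,0,-120],"twist":0.45}])

```text
time_s: 5.55
position: [542.3, 70.8, 211.8]
orientation: [[-0.292, 0.956, -0.001], [0.956, 0.292, -0.0], [0.0, -0.001, -1.0]]
ft_force: [-0.3, -0.8, 0.2]
finger_gap: 59.9
grip_force: 0.0
```

```bash
python3 - <<'E'
from h import *
import pickle
c=cam("wrist");pickle.dump(c,open("wrist2.pkl","wb"));t=cam("top");pickle.dump(t,open("top2.pkl","wb"));sd=cam("side");pickle.dump(sd,open("side2.pkl","wb"))
A=cv2.resize(c["im"],(560,350))
B=cv2.resize(t["im"][168:203,270:330],(446,240),interpolation=cv2.INTER_CUBIC)
C=cv2.resize(sd["im"][220:254,308:342],(240,240),interpolation=cv2.INTER_CUBIC)
o=np.zeros((590,700,3),np.uint8);o[:350,:560]=A;o[350:,:446]=B;o[350:,450:690]=C
cv2.imwrite("pics/w2.png",o[:,:,::-1])
s=env.state();print(s["time_s"],s["position"],np.round(s["orientation"],3),s["ft_force"])
E
```

```text
5.7 [542.30617391  70.89210059 211.77131083] [[-0.29   0.957 -0.001]
 [ 0.957  0.29  -0.   ]
 [ 0.    -0.001 -1.   ]] [-0.13480157 -0.28814033  0.14947077]
```

View pics/w2.png

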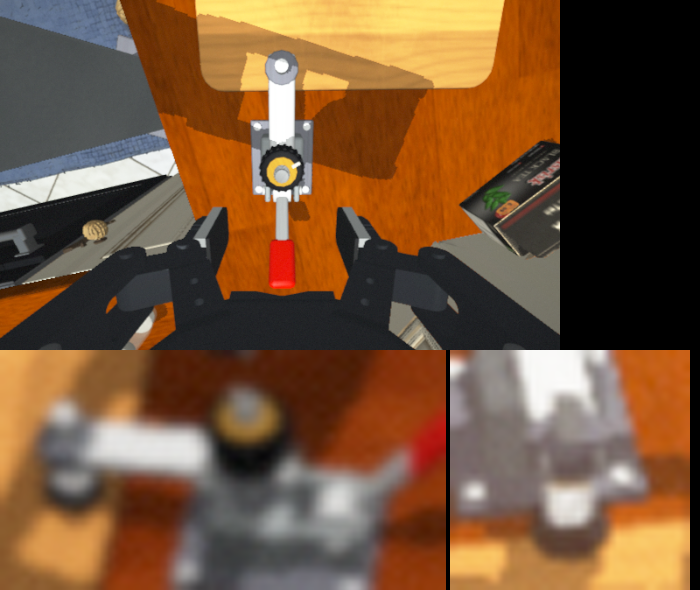

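The nut's white mark has turned about 115° anticlockwise, so the turn took with no slip. The board and the clamp are where they were. Next I'll test the lever gently with closed fingers.

Request:
step_arm(moves=[{"slide":[-40,1,0],"twist":0},{"slide":[-60,1,0],"twist":0},{"slide":[-60,1,30],"twist":0},{"slide":[-60,1,65],"twist":0},{"slide":[-60,1,84],"twist":0},{"slide":[-60,1,84],"twist":0},{"slide":[-60,1,84],"twist":0}], jaw=1)

```text
time_s: 6.58
position: [561.8, 13.8, 129.8]
orientation: [[-0.289, 0.957, 0.002], [0.957, 0.289, -0.0], [-0.001, 0.002, -1.0]]
ft_force: [-0.0, 0.7, -1.2]
finger_gap: 0.3
grip_force: 0.0
```

```bash
cat >> h.py <<'E'
C0=np.array([542.4,72.9]);X=np.array([np.cos(-1.277),np.sin(-1.277)]);Y=np.array([-X[1],X[0]])
def cl(p): d=np.array(p[:2])-C0; return np.array([d@X,d@Y,p[2]])
def tcp(a,half=11): # TCP clamp x,z for lever angle a
    e=1.1-a; return 45+100*np.cos(e)-6*np.sin(e)-half, 36+100*np.sin(e)+6*np.cos(e)
E
python3 - <<'E'
from h import *
for i in range(1):
    s=env.state();print(s["time_s"],cl(s["position"]),s["ft_force"],s["finger_gap"])
for a in np.arange(0,1.11,.1): print(round(a,2),np.round(tcp(a),1))
E
```

```text
6.575 [ 62.14258545   1.43948988 129.82072097] [-0.01113375  0.69750565 -1.17709938] 0.3429805515033225
0.0 [ 74.  127.8]
0.1 [ 83.  123.4]
0.2 [ 91.5 118.1]
0.3 [ 99.4 111.9]
0.4 [106.6 105. ]
0.5 [113.1  97.4]
0.6 [118.9  89.2]
0.7 [123.8  80.5]
0.8 [127.8  71.3]
0.9 [130.8  61.7]
1.0 [132.9  52. ]
1.1 [134.  42.]
```

Request:
step_arm(moves=[{"slide":[-12,-1,2],"twist":0},{"slide":[-16.5,-1,4],"twist":0},{"slide":[-21,-1,6.4],"twist":0},{"slide":[-25.5,-1,9],"twist":0},{"slide":[-29.5,-1,11.7],"twist":0},{"slide":[-33.5,-1,14.8],"twist":0},{"slide":[-37.4,-1,17.9],"twist":0},{"slide":[-37.4,-1,17.9],"twist":0}])

```text
time_s: 7.58
position: [570.4, -22.6, 109.9]
orientation: [[-0.289, 0.957, -0.001], [0.957, 0.289, -0.0], [0.0, -0.001, -1.0]]
ft_force: [-0.2, 1.4, 0.3]
finger_gap: -0.2
grip_force: 0.0
```

```bash
cat > st.py <<'E'
from h import *
s=env.state();p=cl(s["position"]);f=np.array(s["ft_force"]);fc=np.array([f[:2]@X,f[:2]@Y,f[2]])
r=np.array([p[0]+11-45,p[2]-36]);L=np.hypot(*r);e=np.arctan2(r[1],r[0])-np.arcsin(6/L)
print(s["time_s"],np.round(p,1),"F",np.round(fc,1),"a",round(1.1-e,3),"L",round(L,1),"torque",round((-fc[0]*r[1]+ fc[2]*r[0])/1000,2))
E
python3 st.py
```

```text
7.575 [ 99.5  -0.8 109.9] F [-1.4  0.2  0.3] a 0.315 L 98.7 torque 0.12
```

Request:
step_arm(moves=[{"slide":[-3.7,0,3.4],"twist":0},{"slide":[-7.2,0,6.9],"twist":0},{"slide":[-7.2,0,6.9],"twist":0}])

```text
time_s: 7.95
position: [572.7, -29.5, 103.1]
orientation: [[-0.289, 0.957, -0.001], [0.957, 0.289, -0.0], [0.0, -0.001, -1.0]]
ft_force: [-0.5, -0.2, 0.3]
finger_gap: -0.2
grip_force: 0.0
```

```bash
python3 st.py
```

```text
7.95 [106.8  -0.7 103.1] F [ 0.1 -0.6  0.3] a 0.416 L 99.0 torque 0.02
```

Request:
step_arm(moves=[{"slide":[-3.3,0,3.7],"twist":0},{"slide":[-3.3,0,3.7],"twist":0}])

```text
time_s: 8.2
position: [573.8, -32.6, 99.6]
orientation: [[-0.289, 0.957, -0.0], [0.957, 0.289, -0.0], [-0.0, -0.0, -1.0]]
ft_force: [0.2, -0.2, 0.8]
finger_gap: 0.3
grip_force: 0.0
```

```bash
python3 st.py
```

```text
8.2 [110.1  -0.5  99.6] F [0.2 0.1 0.8] a 0.465 L 99.1 torque 0.05
```

Request:
step_arm(moves=[{"slide":[-3.2,0,3.9],"twist":0},{"slide":[-3.2,0,3.9],"twist":0}])

```text
time_s: 8.45
position: [574.7, -35.7, 95.7]
orientation: [[-0.289, 0.957, -0.0], [0.957, 0.289, -0.0], [-0.0, -0.0, -1.0]]
ft_force: [0.6, -0.3, -1.0]
finger_gap: -0.4
grip_force: 0.0
```

```bash
python3 st.py
```

```text
8.45 [113.3  -0.5  95.7] F [ 0.5  0.4 -1. ] a 0.515 L 99.2 torque -0.11
```

```bash
python3 - <<'E'
from h import *
t=cam("top");sd=cam("side");w=cam("wrist")
o=np.zeros((600,800,3),np.uint8)
o[:360,:400]=cv2.resize(t["im"][150:222,270:350],(400,360),interpolation=cv2.INTER_CUBIC)
o[:400,400:800]=cv2.resize(sd["im"][165:265,270:370],(400,400),interpolation=cv2.INTER_CUBIC)
o[360:600,:384]=cv2.resize(w["im"],(384,240))
cv2.imwrite("pics/p3.png",o[:,:,::-1])
for a in(0,.3,.5,.6):
    e=1.1-a;q=[*(C0+X*(45+118*np.cos(e))),36+118*np.sin(e)];print(a,(proj(t,q)-[270,150])*5)
E
```

```text
0 [295.97575804 131.13821207]
0.3 [335.82169366 152.55591416]
0.5 [356.45229512 169.60792739]
0.6 [364.65937375 178.67240393]
```

View pics/p3.png

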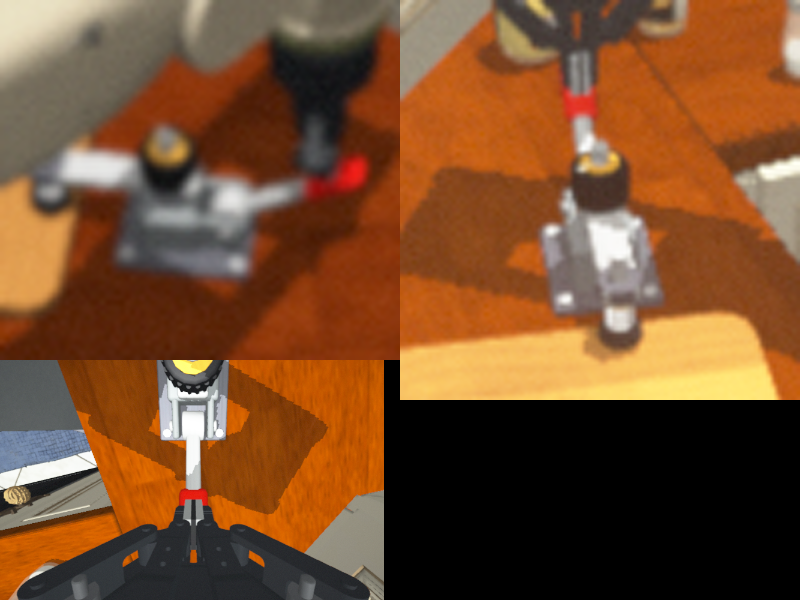

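The finger is on the red grip and the lever has followed to about 0.5 rad (red end at (365,172) in the top crop). There is no bite yet, so I'll continue in small steps.

Request:
step_arm(moves=[{"slide":[-3,0,4],"twist":0},{"slide":[-3,0,4],"twist":0}])

```text
time_s: 8.85
position: [575.6, -38.5, 91.7]
orientation: [[-0.289, 0.957, -0.0], [0.957, 0.289, -0.0], [-0.0, -0.0, -1.0]]
ft_force: [-0.6, 0.4, 0.2]
finger_gap: 0.0
grip_force: 0.0
```

```bash
python3 st.py
```

```text
8.85 [116.2  -0.5  91.7] F [-0.5 -0.4  0.2] a 0.565 L 99.3 torque 0.05
```

Request:
step_arm(moves=[{"slide":[-2.8,0,4.2],"twist":0},{"slide":[-2.8,0,4.2],"twist":0}])

```text
time_s: 9.1
position: [576.4, -41.2, 87.5]
orientation: [[-0.289, 0.957, -0.0], [0.957, 0.289, -0.0], [-0.0, -0.0, -1.0]]
ft_force: [-0.3, -0.4, -0.1]
finger_gap: -0.1
grip_force: 0.0
```

```bash
python3 st.py
```

```text
9.1 [119.1  -0.5  87.5] F [ 0.3 -0.4 -0.1] a 0.616 L 99.4 torque -0.03
```

Request:
step_arm(moves=[{"slide":[-2.6,0,4.3],"twist":0},{"slide":[-2.6,0,4.3],"twist":0}])

```text
time_s: 9.35
position: [577.2, -43.6, 83.3]
orientation: [[-0.289, 0.957, 0.0], [0.957, 0.289, -0.0], [-0.0, 0.0, -1.0]]
ft_force: [-0.7, 0.1, 1.4]
finger_gap: -0.1
grip_force: 0.5
```

```bash
python3 st.py
```

```text
9.35 [121.6  -0.5  83.3] F [-0.3 -0.7  1.4] a 0.666 L 99.5 torque 0.14
```

Request:
step_arm(moves=[{"slide":[-2.3,0,4.4],"twist":0},{"slide":[-2.3,0,4.4],"twist":0}])

```text
time_s: 9.6
position: [577.9, -45.8, 78.9]
orientation: [[-0.289, 0.957, 0.0], [0.957, 0.289, -0.0], [-0.0, 0.0, -1.0]]
ft_force: [0.3, 1.1, 2.5]
finger_gap: -0.5
grip_force: 1.0
```

```bash
python3 st.py
```

```text
9.6 [123.9  -0.4  78.9] F [-1.   0.6  2.5] a 0.715 L 99.6 torque 0.27
```

Request:
step_arm(moves=[{"slide":[-2.1,0,4.5],"twist":0},{"slide":[-2.1,0,4.5],"twist":0}])

```text
time_s: 9.85
position: [578.5, -47.8, 74.4]
orientation: [[-0.289, 0.957, 0.0], [0.957, 0.289, -0.0], [-0.0, 0.0, -1.0]]
ft_force: [0.2, 0.5, 1.7]
finger_gap: 0.0
grip_force: 1.2
```

```bash
python3 st.py
```

```text
9.85 [126.   -0.4  74.4] F [-0.4  0.3  1.7] a 0.765 L 99.7 torque 0.17
```

Request:
step_arm(moves=[{"slide":[-1.9,0,4.7],"twist":0},{"slide":[-1.9,0,4.7],"twist":0}])

```text
time_s: 10.1
position: [579.1, -49.6, 69.8]
orientation: [[-0.289, 0.957, 0.0], [0.957, 0.289, -0.0], [-0.0, 0.0, -1.0]]
ft_force: [0.4, 1.5, 2.9]
finger_gap: -0.3
grip_force: 1.3
```

```bash
python3 st.py
```

```text
10.1 [127.9  -0.4  69.8] F [-1.4  0.8  2.9] a 0.815 L 99.8 torque 0.32
```

```bash
cat > av.py <<'E'
from h import *
import sys
R=[]
for i in range(int(sys.argv[1])):
    env.get_image("side");s=env.state();p=cl(s["position"]);f=np.array(s["ft_force"])
    R.append([*p,f[:2]@X,f[:2]@Y,f[2]])
m=np.mean(R,0);r=np.array([m[0]+11-45,m[2]-36]);L=np.hypot(*r);e=np.arctan2(r[1],r[0])-np.arcsin(6/L)
print(s["time_s"],np.round(m,2),"sd",np.round(np.std(R,0)[3:],2),"a",round(1.1-e,3),"L",round(L,1),"torque",round((-m[3]*r[1]+m[5]*r[0])/1000,3))
E
python3 av.py 12
```

```text
10.7 [ 1.278e+02 -4.000e-01  6.996e+01  5.000e-02  1.500e-01  2.950e+00] sd [0.43 0.44 0.33] a 0.813 L 99.8 torque 0.275
```

Request:
step_arm(moves=[{"slide":[1.9,0,-4.7],"twist":0},{"slide":[1.9,0,-4.7],"twist":0}])

```text
time_s: 10.95
position: [578.3, -47.4, 75.1]
orientation: [[-0.289, 0.957, -0.0], [0.957, 0.289, 0.0], [0.0, -0.0, -1.0]]
ft_force: [-2.0, 0.9, 5.2]
finger_gap: -0.2
grip_force: 2.8
```

```bash
python3 av.py 8
```

```text
11.35 [125.61  -0.43  74.88  -1.59  -1.25   5.27] sd [0.41 0.31 0.84] a 0.759 L 99.5 torque 0.545
```

Request:
step_arm(moves=[{"slide":[-1.9,0,4.7],"twist":0},{"slide":[-3.5,0,9.5],"twist":0},{"slide":[-3.5,0,9.5],"twist":0}])

```text
time_s: 11.72
position: [579.4, -51.1, 64.9]
orientation: [[-0.289, 0.957, -0.0], [0.957, 0.289, -0.0], [-0.0, -0.0, -1.0]]
ft_force: [0.6, -0.0, 2.7]
finger_gap: 0.0
grip_force: 1.2
```

```bash
python3 av.py 8
```

```text
12.125 [129.32  -0.49  65.12  -0.22   0.17   2.56] sd [0.48 0.53 0.38] a 0.864 L 99.7 torque 0.25
```

The rest forces on forward and reverse steps fit a bite travel of about 14.25 mm, or roughly 65 N shut. That is 0.65 mm too loose, so I'll reopen the lever by gripping it and tighten the nut by 0.25 rad.

Request:
step_arm(moves=[{"slide":[0.5,0,-8],"twist":0},{"slide":[0,0,-20],"twist":0},{"slide":[0,0,-60],"twist":0},{"slide":[0,0,-60],"twist":0}])

```text
time_s: 12.62
position: [582.3, -51.7, 130.1]
orientation: [[-0.289, 0.957, 0.008], [0.957, 0.289, -0.002], [-0.004, 0.007, -1.0]]
ft_force: [0.0, -0.5, 0.1]
finger_gap: 0.2
grip_force: 0.0
```

Request:
step_arm(moves=[{"slide":[0,0.5,0],"twist":0},{"slide":[0,0.5,0],"twist":0},{"slide":[0,0.5,0],"twist":0},{"slide":[0,0.5,30],"twist":0},{"slide":[0,0.5,55],"twist":0},{"slide":[0,0.5,61],"twist":0},{"slide":[0,0.5,61],"twist":0}], jaw=-0.3, grip_force=25)

```text
time_s: 13.5
position: [579.6, -50.8, 63.9]
orientation: [[-0.289, 0.957, -0.001], [0.957, 0.289, 0.0], [0.0, -0.001, -1.0]]
ft_force: [-0.2, 0.5, -0.3]
finger_gap: 55.3
grip_force: 0.0
```

```bash
python3 - <<'E'
from h import *
t=cam("top");w=cam("wrist");s=env.state();print(s["time_s"],cl(s["position"]),s["ft_force"],s["finger_gap"])
o=np.zeros((400,800,3),np.uint8)
o[:360,:400]=cv2.resize(t["im"][150:222,270:350],(400,360),interpolation=cv2.INTER_CUBIC)
o[:250,400:800]=cv2.resize(w["im"],(400,250))
cv2.imwrite("pics/p4.png",o[:,:,::-1])
E
```

```text
13.6 [129.70124665   0.82192977  65.30758436] [ 0.10526828 -0.59683934  0.89878031] 55.53682179782291
```

View pics/p4.png

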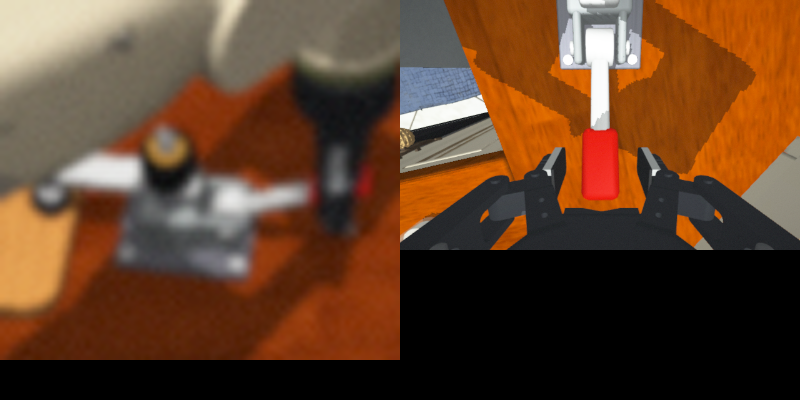

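The fingers straddle the red grip and are well centred. I'll close them and lift along the arc.

Request:
step_arm(moves=[{"slide":[0,0,0],"twist":0},{"slide":[0,0,0],"twist":0},{"slide":[0,0,0],"twist":0},{"slide":[0,0,0],"twist":0}], jaw=1, grip_force=25)

```text
time_s: 14.1
position: [579.8, -51.6, 64.9]
orientation: [[-0.289, 0.957, -0.0], [0.957, 0.289, -0.001], [-0.001, -0.0, -1.0]]
ft_force: [-4.2, -3.5, 4.4]
finger_gap: 25.5
grip_force: 28.9
```

Request:
step_arm(moves=[{"slide":[3,0,-5.5],"twist":0},{"slide":[6.5,0,-11],"twist":0},{"slide":[10.7,0,-16.7],"twist":0},{"slide":[15.4,0,-22.2],"twist":0},{"slide":[20.5,0,-27.2],"twist":0},{"slide":[25.9,0,-31.8],"twist":0},{"slide":[29.7,0,-34.7],"twist":0},{"slide":[33.6,0,-37.3],"twist":0},{"slide":[37.6,0,-39.8],"twist":0},{"slide":[42,0,-42.1],"twist":0},{"slide":[42.5,0,-42.3],"twist":0}])

```text
time_s: 15.48
position: [567.0, -10.0, 106.2]
orientation: [[-0.289, 0.957, -0.001], [0.957, 0.289, -0.0], [0.0, -0.001, -1.0]]
ft_force: [-4.2, -3.1, -8.9]
finger_gap: 25.4
grip_force: 29.2
```

Request:
step_arm(moves=[{"slide":[0,0,0],"twist":0},{"slide":[0,0,0],"twist":0},{"slide":[0,0,0],"twist":0},{"slide":[0,0,-40],"twist":0},{"slide":[0,0,-90],"twist":0},{"slide":[0,0,-100],"twist":0},{"slide":[50,0.5,-100],"twist":0},{"slide":[86,0.5,-100],"twist":0},{"slide":[86,0.5,-100],"twist":0},{"slide":[86,0.5,-100],"twist":0}], jaw=-0.4, grip_force=60)

```text
time_s: 16.73
position: [543.3, 72.1, 206.2]
orientation: [[-0.289, 0.957, 0.0], [0.957, 0.289, -0.0], [-0.0, -0.0, -1.0]]
ft_force: [0.1, -0.0, 0.6]
finger_gap: 59.9
grip_force: 0.0
```

```bash
python3 - <<'E'
from h import *
t=cam("top");w=cam("wrist");s=env.state();print(s["time_s"],cl(s["position"]),s["position"],s["ft_force"],s["finger_gap"])
o=np.zeros((400,800,3),np.uint8)
o[:360,:400]=cv2.resize(t["im"][150:222,270:350],(400,360),interpolation=cv2.INTER_CUBIC)
o[:250,400:800]=cv2.resize(w["im"],(400,250))
cv2.imwrite("pics/p5.png",o[:,:,::-1])
E
```

```text
16.825 [  1.67303729   0.64941608 206.23302063] [543.50608098  71.48671308 206.23302063] [-1.0159416   0.52755331  2.02401733] 59.664866888009264
```

View pics/p5.png

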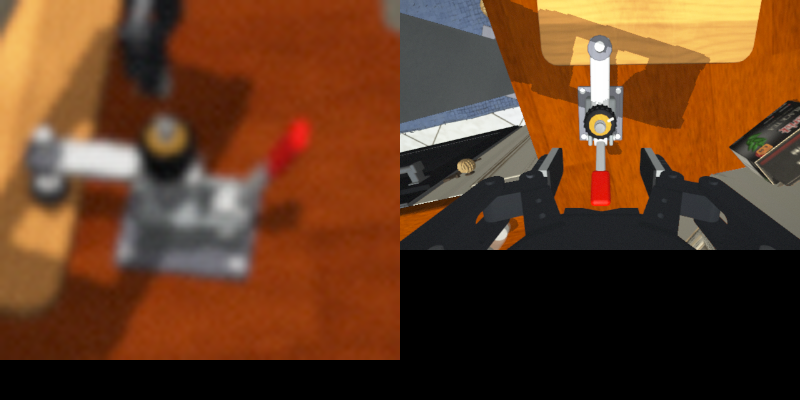

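The red end is at (302,127) in the top crop, so the lever is open again (0 rad predicted at (296,131)). The fingers are over the nut. Now the small correction.

Request:
step_arm(moves=[{"slide":[1,-0.5,50],"twist":0},{"slide":[1,-0.5,90],"twist":0},{"slide":[1,-0.5,113],"twist":0},{"slide":[1,-0.5,113],"twist":0},{"slide":[1,-0.5,113],"twist":0}])

```text
time_s: 17.45
position: [543.4, 72.6, 94.6]
orientation: [[-0.288, 0.958, 0.001], [0.958, 0.288, 0.0], [-0.0, 0.001, -1.0]]
ft_force: [-0.3, 0.1, 1.3]
finger_gap: 59.1
grip_force: 0.0
```

Request:
step_arm(moves=[{"slide":[0,0,0],"twist":0},{"slide":[0,0,0],"twist":0},{"slide":[0,0,0],"twist":0},{"slide":[0,0,0.3],"twist":0.12},{"slide":[0,0,0.6],"twist":0.25},{"slide":[0,0,0.6],"twist":0.25},{"slide":[0,0,0.6],"twist":0.25}], jaw=1, grip_force=60)

```text
time_s: 18.32
position: [541.9, 72.4, 93.7]
orientation: [[-0.043, 0.999, -0.001], [0.999, 0.043, -0.001], [-0.001, -0.001, -1.0]]
ft_force: [-7.0, -3.6, 3.6]
finger_gap: 38.0
grip_force: 60.9
```

Request:
step_arm(moves=[{"slide":[0,0,0],"twist":0},{"slide":[0,0,0],"twist":0},{"slide":[0,0,0],"twist":0},{"slide":[0,0,-50],"twist":-0.1},{"slide":[0,0,-100],"twist":-0.25},{"slide":[0,0,-110],"twist":-0.25},{"slide":[0,0,-110],"twist":-0.25}], jaw=-0.4)

```text
time_s: 19.2
position: [543.1, 73.2, 203.7]
orientation: [[-0.288, 0.958, 0.002], [0.958, 0.288, 0.0], [-0.001, 0.002, -1.0]]
ft_force: [0.4, 0.0, -0.6]
finger_gap: 59.5
grip_force: 0.0
```

```bash
python3 st.py
```

```text
19.2 [-1.000e-01  8.000e-01  2.037e+02] F [ 0.1  0.4 -0.6] a -0.636 L 171.1 torque 0.0
```

Request:
step_arm(moves=[{"slide":[-40,-0.8,0],"twist":0},{"slide":[-62,-0.8,0],"twist":0},{"slide":[-62,-0.8,30],"twist":0},{"slide":[-62,-0.8,60],"twist":0},{"slide":[-62,-0.8,75],"twist":0},{"slide":[-62,-0.8,75],"twist":0},{"slide":[-62,-0.8,75],"twist":0}], jaw=1)

```text
time_s: 20.08
position: [560.3, 13.5, 128.9]
orientation: [[-0.289, 0.957, 0.001], [0.957, 0.289, -0.0], [-0.0, 0.001, -1.0]]
ft_force: [0.1, -0.7, 0.3]
finger_gap: -0.1
grip_force: 0.0
```

```bash
python3 st.py
```

```text
20.075 [ 62.   -0.  128.9] F [ 0.7 -0.1  0.3] a -0.116 L 97.0 torque -0.05
```

Request:
step_arm(moves=[{"slide":[-12,0,1.1],"twist":0},{"slide":[-21,0,5.5],"twist":0},{"slide":[-29.5,0,10.8],"twist":0},{"slide":[-37.4,0,17],"twist":0},{"slide":[-44.6,0,23.9],"twist":0},{"slide":[-51.1,0,31.5],"twist":0},{"slide":[-56.9,0,39.7],"twist":0},{"slide":[-61.8,0,48.4],"twist":0},{"slide":[-63.9,0,53],"twist":0},{"slide":[-65.8,0,57.6],"twist":0},{"slide":[-65.8,0,57.6],"twist":0}])

```text
time_s: 21.45
position: [578.9, -49.9, 69.9]
orientation: [[-0.289, 0.957, 0.0], [0.957, 0.289, -0.0], [-0.0, 0.0, -1.0]]
ft_force: [0.7, 0.1, 3.9]
finger_gap: -0.0
grip_force: 1.7
```

```bash
python3 av.py 10
```

```text
21.95 [127.82  -0.67  70.21   1.03   0.47   4.11] sd [0.42 0.32 0.32] a 0.81 L 99.9 torque 0.35
```

Request:
step_arm(moves=[{"slide":[1.9,0,-4.7],"twist":0},{"slide":[1.9,0,-4.7],"twist":0}])

```text
time_s: 22.2
position: [577.8, -47.2, 75.2]
orientation: [[-0.289, 0.957, -0.001], [0.957, 0.289, 0.0], [0.001, -0.0, -1.0]]
ft_force: [-0.7, 1.0, 6.6]
finger_gap: -0.2
grip_force: 3.3
```

```bash
python3 av.py 8
```

```text
22.6 [125.27  -0.93  75.14  -1.55  -1.38   6.26] sd [0.53 0.57 0.44] a 0.755 L 99.3 torque 0.632
```

That fits a bite at about 13.7 mm, or about 73 N when shut. Shutting the lever.

Request:
step_arm(moves=[{"slide":[-1.9,0,4.7],"twist":0},{"slide":[-4.9,0,14.3],"twist":0},{"slide":[-7,0,24],"twist":0},{"slide":[-8.1,0,31],"twist":0},{"slide":[-8.1,0,35],"twist":0},{"slide":[-8.1,0,35],"twist":0}])

```text
time_s: 23.35
position: [580.4, -55.2, 42.2]
orientation: [[-0.289, 0.957, -0.001], [0.957, 0.289, 0.0], [0.0, -0.0, -1.0]]
ft_force: [-11.6, 2.2, 24.4]
finger_gap: -0.1
grip_force: 12.3
```

```bash
python3 av.py 3
```

```text
23.5 [133.6   -0.67  42.17  -6.26 -10.49  24.11] sd [0.22 0.17 0.29] a 1.098 L 99.8 torque 2.439
```

At the stop: a is about 1.10 and 24 N presses against it. I'll back off and check.

Request:
step_arm(moves=[{"slide":[0,0,-20],"twist":0},{"slide":[0,0,-70],"twist":0},{"slide":[0,0,-130],"twist":0},{"slide":[0,0,-190],"twist":0},{"slide":[0,0,-190],"twist":0},{"slide":[0,0,-190],"twist":0}])

```text
time_s: 24.25
position: [580.3, -55.4, 229.8]
orientation: [[-0.289, 0.957, 0.0], [0.957, 0.289, -0.0], [-0.0, 0.0, -1.0]]
ft_force: [1.1, -0.4, -0.8]
finger_gap: -0.4
grip_force: 0.0
```

```bash
python3 - <<'E'
from h import *
t=cam("top");w=cam("wrist");sd=cam("side")
o=np.zeros((600,800,3),np.uint8)
o[:360,:400]=cv2.resize(t["im"][150:222,270:350],(400,360),interpolation=cv2.INTER_CUBIC)
o[:250,400:800]=cv2.resize(w["im"],(400,250))
o[250:600,400:800]=cv2.resize(sd["im"][130:340,200:440],(400,350))
cv2.imwrite("pics/p6.png",o[:,:,::-1])
e=0;q=[*(C0+X*163),36];print((proj(t,q)-[270,150])*5); print(env.state()["time_s"])
E
```

```text
[382.33812374 225.28745211]
24.4
```

View pics/p6.png

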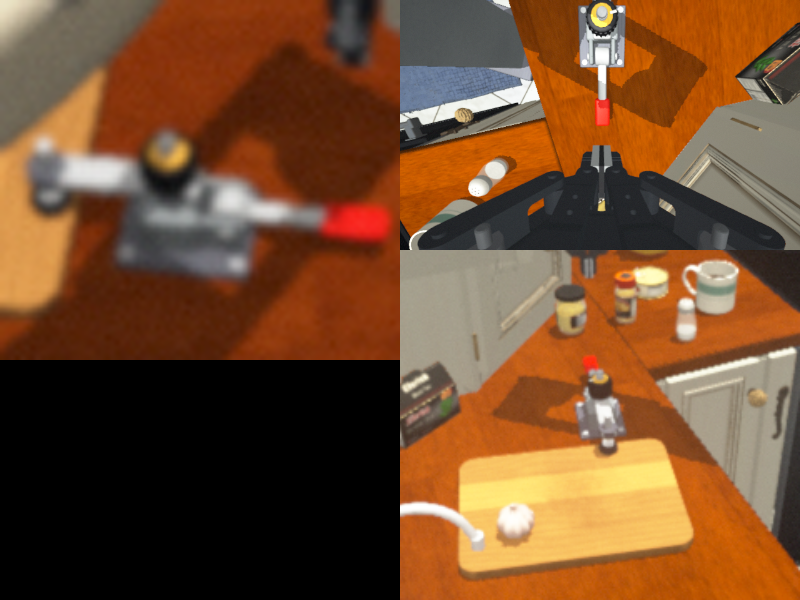

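The lever lies level, with the red end at (385,222) against a predicted (382,225) shut. The foot is on the board, all the other items stand where they were, and the robot is clear.

```bash
python3 -c "
from bench import env
print(env.hand_in())"
```

```text
the job is handed in; nothing more can be done
None
```

The board is clamped and the job is handed in: I unscrewed the nut about 1.75 rad net with the lever open, after two gentle lever tests part-way down, and the lever is now fully shut, holding the board with an estimated 73 N at 24.4 s.

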